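# Register a sample block in the stop square of a wet-bench jig

### The job

Fit the loose L-shaped stop square over the two pins of the jig, lowering it (not dropping it) until it lies flush on the bed, and let go of it. Then bring the sample block, flat on the bed, squarely into the inner corner of the stop square and press it firmly against both stops at once. Finish while still holding it pressed there with the gripper; do not disturb the bottle, the beaker and the tray.

Things in the scene. Friction and masses are not known exactly. Their poses are not given: they have to be found in the camera images.
- jig: Alignment jig fixed to the bench: aluminium bed plate 210 x 210 x 12 mm with two upright steel pins. Origin at the centre of its underside, z up, x and y along its edges; bed top at z = 12 mm. The seated stop square has its axes parallel to the jig's and its origin at (25, 25, 12) mm in the jig frame. Place and yaw vary.
- pin_a (a point): Centre of the top of pin A of the jig, 20 mm above the bed, at (86, -30, 32) mm in the jig frame. Pin diameter 10 mm, the top 3.5 mm tapering to 6 mm diameter.
- pin_b (a point): Centre of the top of pin B of the jig, same size as pin A, at (-30, 86, 32) mm in the jig frame.
- square: Loose L-shaped aluminium stop square, 0.38 kg, 16 mm thick, outline 150 x 150 mm, flat on the bench beside the jig. Origin: centre of the outline, underside; z up. Leg 1: x = 47 to 75 mm, along y. Leg 2: y = 47 to 75 mm, along x. Open towards -x, -y. A rib stands on the outer corner, a 12 mm hole in each leg. Strips on the inner edges are the stops: faces at x = 43 and y = 43 mm.
- hole_a (a point): Centre of hole A of the square at its underside, at (61, -55, 0) mm in the square frame; 12 mm diameter, through, mouth chamfered. It goes over pin A.
- hole_b (a point): Centre of hole B of the square at its underside, at (-55, 61, 0) mm in the square frame, same size. It goes over pin B.
- square_grip (a point): Point to grip on the rib of the square, at (52, 52, 48) mm in the square frame. The rib is 14 mm thick and 40 mm long, and stands from the plate's top (16 mm) up to 60 mm above its underside. Its thickness runs along the diagonal (1, 1) of the square frame (close the fingers along that diagonal); its length along (1, -1).
- stop_x: Facing strip on the leg at +x of the square (part of it), 4 x 100 x 14 mm; origin at the strip's centre, at (45, -21, 8.5) mm in the square frame. Its face towards -x is a stop.
- stop_y: Facing strip on the leg at +y of the square (part of it), 100 x 4 x 14 mm; origin at the strip's centre, at (-21, 45, 8.5) mm in the square frame. Its face towards -y is a stop.
- block: Sample block, about 0.2 kg: slippery white plastic (friction about 0.15 on the bed), 64 x 64 x 20 mm, with a rib on top. Starts flat on the jig's bed, turned up to 0.3 rad from the jig's axes. Origin: centre of the underside, z up. In the corner its axes are parallel to the square's, its origin at (11, 11) mm in the square frame. Press each stop (rigid) with more than 2 N; 5 to 15 N is good.
- block_grip (a point): Point to grip on the block's rib, 44 mm above its underside, on its axis. The rib is 14 mm thick along the block's y and 44 mm long along its x; it stands from 20 to 56 mm above the underside.
- reagent_bottle: Bystander: upright brown bottle with a blue cap, 54 mm diameter, 120 mm high; origin at the centre of its underside.
- beaker: Bystander: white open beaker, 70 mm diameter, 85 mm high; origin at the centre of its underside.
- chip_tray: Bystander: white divided tray 140 x 100 x 30 mm; origin at the centre of its underside.
Mind the look-alikes: they are no part of the job. Leave any orange or yellow look-alike of the block alone.

How it is judged:
On the way, in this order (a step that is already met when the one before it is completed fails the run):
1. the stop square lies flush on the bed over both pins, let go (horizontal distance between hole_a and pin_a below 0.003 m and horizontal distance between hole_b and pin_b below 0.003 m and z of square in the frame of jig below 0.0135 m and angle between square's own z axis and vertical below 0.02 rad and contact force between the fingers and square below 0.1 N), for 0.2 s.
2. the block is pressed against both stops at once (contact force between block and stop_x above 2 N and contact force between block and stop_y above 2 N and angle between the x axis of block and the x axis of square, either way round below 0.035 rad and x of block in the frame of square above 0.0085 m and y of block in the frame of square above 0.0085 m and z of block in the frame of jig below 0.0145 m and angle between block's own z axis and vertical below 0.03 rad), for 0.2 s.
At the end, for the whole second after the job is handed in: Square on both pins (3 mm), flush on the bed (1.5 mm, 0.02 rad), not touched by the fingers; block flat on the bed, square to the stops within 0.035 rad and within 2.5 mm of the corner, more than 2 N on each stop, at rest, the fingers still on it (all of step 2 and horizontal distance between hole_a and pin_a below 0.003 m and horizontal distance between hole_b and pin_b below 0.003 m and z of square in the frame of jig below 0.0135 m and angle between square's own z axis and vertical below 0.02 rad and contact force between the fingers and block above 1 N and contact force between the fingers and square below 0.5 N and linear speed of each of block, square below 0.01 m/s); the arm keeps its last pose, push and grip.
It fails at once if a bystander was moved by more than 20 mm (distance of any of reagent_bottle, beaker, chip_tray from where it was at the start of the episode above 0.02 m).
It fails at once if the square was dropped (contact force between the fingers and square below 0.1 N and linear speed of square above 0.4 m/s).
It also fails if it takes over 61 s, if anything falls off the work surface, if the arm or the gripper's body presses on something with over 40 N, if the wrist force passes 120 N, or if a joint passes its speed limit or range.

### The arm

A 7-joint arm with a two-finger parallel gripper is mounted at the origin on the work surface. World frame = base frame: x ahead of the robot, y to its left, z up, the work surface at z = 0. Lengths are in m, angles in rad, forces in N, time in s.
With the tool pointing down it reaches from about 0.425 to 0.875 m from the base axis. Payload 9.9 kg.
Tool frame: the origin (TCP) lies at the very end of the fingers, on their centre line; the grasp point (between the pads) lies 19 mm behind it; z points along the fingers, y is the direction in which the jaws open and shut (so a half turn about z gives the same grasp; the last joint's range is limited). The gripper opens to 85 mm and grips with 20 to 120 N. Pads are 22 mm wide; open, the fingers measure 114 mm over their backs; the gripper's body (76 mm by 85 mm) begins 54 mm behind the grasp point. The pads swing forward as they close: fully open they stand 13 mm farther back than shut.
Start: joints at [-1.31, 0.576, 0.025, 1.437, -0.015, 1.129, -0.057], TCP at [0.228, 0.635, 0.231] pointing down, gripper open.
Joint ranges: [-2.76, 2.76], [-0.34, 2.15], [-1.52, 1.57], [0.19, 2.46], [-1.09, 4.23], [0.17, 1.99], [-2.82, 2.82]. Speed limits (rad/s): [2.22, 2.22, 3.01, 3.01, 3.14, 3.14, 3.14].

### API

Orientations are given as a unit quaternion [w, x, y, z].
In Python, from rig import bot gives the robot as it stands.
- The arm moves only by the tool apply_moves, never from a script. Its argument "moves" is a list of rows, each a list of 3 entries, a list of its own where there are three numbers: the finger opening in mm, from 0 to 85.4, then the shift along the tool's x, y, z in mm, then the turn, a rotation vector about the tool's x, y, z in rad. In form: [[jaw, [dx, dy, dz], [ax, ay, az]], ...]. A call has 1 to 20 rows; each row is the pose to reach, as a shift and turn from the pose commanded when the call began, along the tool's axes at that moment; what a row does not reach only later rows make up. A row lasts 1/8 s, in which the tool goes at most 62.5 mm and 10.7 degrees, less where a joint would pass 70% of its speed; a pose out of reach is approached as far as the arm can. A call with a gripper value outside its range is refused whole. The fingers move at their own pace and stop on an object; "squeeze" is the grip in N (left out, the last holds). Time passes only in rows, so rows that repeat a pose let the fingers close. It gives the time, the measured TCP pose, the force and the opening at its end, in the units of the state.
- bot.state(): the state, without advancing time (a new reading comes with each control period).
- bot.read_camera(name): name is "side" or "top" or "wrist"; returns a dict with "pixels" (480x640x3 uint8, red, green, blue), "K" (3x3 intrinsics, pixels), "distortion" ([k1, k2, p1, p2, k3] as OpenCV has them; the pictures are not rectified), "rvec" (rotation vector, rad) and "tvec" (3), from world to camera coordinates, as OpenCV has them. Camera axes: x right, y down, z forward; pixel columns grow to the right and rows downward; lengths in m; the calibration is good to about 2 mm. A picture is of the moment at which its call begins. There is no depth.
- bot.finish_job(): hands the job in, once; it reports no verdict.
The state is a dict: "time_s": time; "joint_positions": joint angles; "qd": joint speeds; "effort": joint torques, N m; "eef_pos": TCP position; "ee_rot": TCP orientation; "force": force on the tool from outside, world axes, zero at the start; "wrist_torque": the same for the moment, N m; "finger_gap": finger opening in m.
Only numpy, scipy, OpenCV 4.12 (cv2) and the standard library are available. Lean on these libraries where they do the work, as an engineer would, in place of code of your own. Each camera call takes 0.05 s, during which the arm holds its last target.

## Working session

There is one attempt and no reset: what is moved stays moved. The work goes in short steps, Python scripts to look and compute and a tool call to move; the robot and the scene stay as the last step left them, time stands still between calls to the robot, and variables do not carry over. Pictures are saved under pics/ and viewed, and the job is handed in when it is done.

Besides the shell and the picture viewer there is one more tool, called after ">>>" as a command line: name --argument value ..., lists and objects as JSON in quotes. apply_moves: Moves the arm, as the interface text tells. Its arguments: {"type":"object","properties":{"moves":{"type":"array","items":{"type":"array"}},"squeeze":{"type":"number"}},"required":["moves"]}

```bash
ls; mkdir -p pics; python3 - <<'E'
from rig import bot
import cv2
s=bot.state()
for k,v in s.items(): print(k,v)
for n in ["side","top","wrist"]:
    d=bot.read_camera(n)
    cv2.imwrite(f"pics/{n}0.png",d["pixels"][:,:,::-1])
    print(n,d["K"],d["distortion"],d["rvec"],d["tvec"])
E
```

```text
pics
time_s 0.0
joint_positions [-1.30980617  0.57650445  0.0248544   1.43790397 -0.01497816  1.12896511
 -0.05650565]
qd [ 4.53988211e-04 -8.13486689e-04  2.10945315e-03 -8.93498393e-04
  7.81286091e-04 -4.70273496e-05 -6.68639346e-04]
effort [ 2.28153644e-04 -7.65787411e+01  2.25051530e+00 -2.85970509e+01
  1.52649143e-02  1.29300993e-02 -1.19905877e-06]
eef_pos [0.22800778 0.63485991 0.2304629 ]
ee_rot [-8.35332655e-05  1.71527973e-01  9.85178927e-01 -7.93730481e-04]
force [-0.53816972 -0.53550985  0.02336414]
wrist_torque [ 0.02119167 -0.03541321  0.01138501]
finger_gap 0.08578954492958074
side [[536.47711467   0.         314.86876719]
 [  0.         536.47711467 239.64761921]
 [  0.           0.           1.        ]] [-0.15800134  0.          0.          0.          0.        ] [ 2.11570188 -0.1943236   0.09943447] [-0.54672187  0.11081296  1.10227948]
top [[499.93175121   0.         321.69397475]
 [  0.         499.93175121 248.71090735]
 [  0.           0.           1.        ]] [-0.00635428  0.          0.          0.          0.        ] [ 2.19238408 -2.16984777  0.13037317] [-0.0215951   0.52932636  1.20566527]
wrist [[375.05046785   0.         324.1005851 ]
 [  0.         375.05046785 244.98234127]
 [  0.           0.           1.        ]] [-0.0292395  0.         0.         0.         0.       ] [-2.33806053 -1.64464481 -0.27137706] [-0.67330276 -0.04233885  0.38139685]
```

View pics/top0.png

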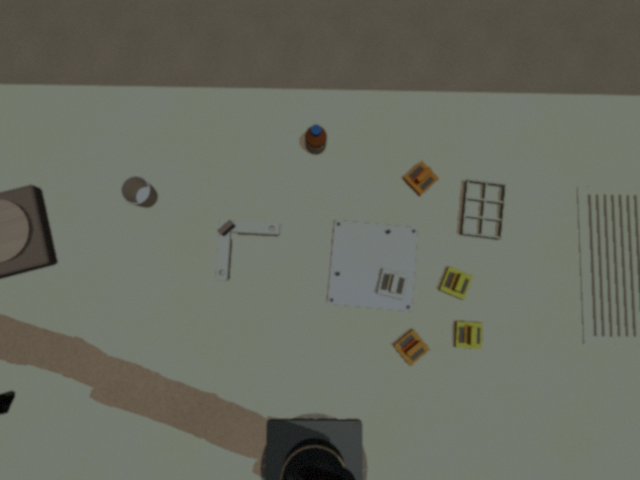

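View pics/side0.png

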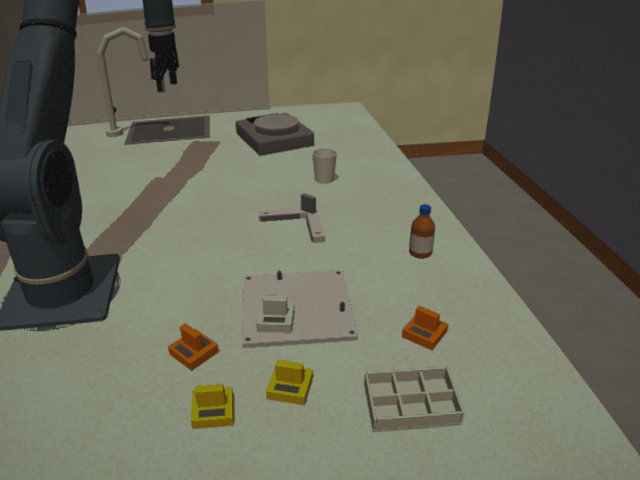

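View pics/wrist0.png

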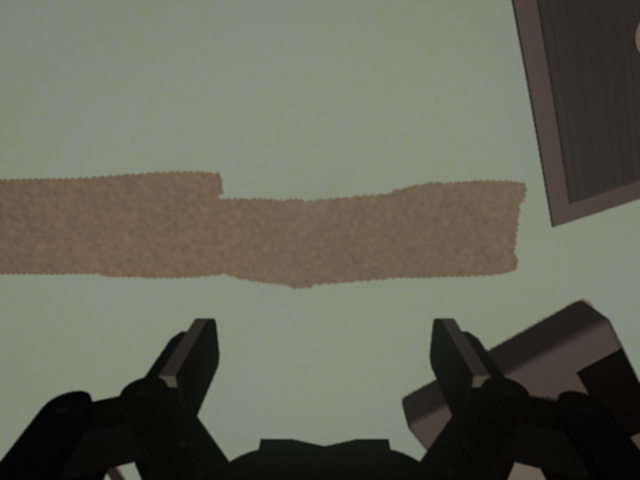

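Top view: L‑square with its rib at (227,228) and legs to (280,229) and (222,278). The jig bed is centred near (373,265), with pins at (388,232) and (337,273). The white block is on the bed at (391,283). Two orange and two yellow look‑alikes lie off the bed. Next I take enlarged crops and a coarse measurement.

```bash
cat > h.py <<'E'
import numpy as np, cv2
from rig import bot
from scipy.spatial.transform import Rotation as R
def cam(n,save=None):
    d=bot.read_camera(n); d={k:np.array(v) for k,v in d.items()}
    d["R"]=cv2.Rodrigues(d["rvec"].astype(float))[0]; d["C"]=-d["R"].T@d["tvec"].reshape(3)
    if save: cv2.imwrite("pics/"+save,d["pixels"][:,:,::-1]); np.savez("pics/"+save[:-4],**d)
    return d
def load(f): return dict(np.load("pics/"+f+".npz"))
def ray(d,uv):
    p=cv2.undistortPoints(np.array(uv,float).reshape(-1,1,2),d["K"],d["distortion"]).reshape(-1,2)
    v=np.c_[p,np.ones(len(p))]@d["R"]; return v
def onz(d,uv,z):
    v=ray(d,uv); return d["C"]+v*((z-d["C"][2])/v[:,2])[:,None]
def proj(d,P):
    return cv2.projectPoints(np.array(P,float).reshape(-1,1,3),d["rvec"],d["tvec"],d["K"],d["distortion"])[0].reshape(-1,2)
def crop(d,x0,y0,x1,y1,s,f,gain=1.0):
    c=d["pixels"][y0:y1,x0:x1,::-1]; c=cv2.resize(c,None,fx=s,fy=s,interpolation=cv2.INTER_CUBIC)
    c=np.clip(c*gain,0,255).astype(np.uint8); cv2.imwrite("pics/"+f,c)
def tcp():
    s=bot.state(); q=np.array(s["ee_rot"]); return np.array(s["eef_pos"]),R.from_quat(q[[1,2,3,0]]).as_matrix(),s
E
python3 - <<'E'
from h import *
t=cam("top","top1.png"); s=cam("side","side1.png"); w=cam("wrist","wrist1.png")
p,T,_=tcp()
print("cam in tool",T.T@(w["C"]-p)); print("cam axes in tool (cols)",np.round(T.T@w["R"].T,3)); print(T.round(3))
print(onz(t,[[388,232],[337,273]],.032), onz(t,[[373,265]],.012), onz(t,[[227,228]],.05),onz(t,[[391,283]],.03))
print(onz(t,[[271,229],[221,271]],.016))
crop(t,200,200,440,330,3.3,"c1.png",1.3)
crop(s,230,180,370,350,3.5,"c2.png",1.2)
E
```

```text
cam in tool [ 0.08318592 -0.00085564 -0.14277532]
cam axes in tool (cols) [[-0.    -0.946 -0.324]
 [ 1.    -0.    -0.001]
 [ 0.    -0.324  0.946]]
[[-0.941  0.338 -0.   ]
 [ 0.338  0.941 -0.001]
 [ 0.    -0.001 -1.   ]]
[[ 0.57225431 -0.17928755  0.032     ]
 [ 0.46976846 -0.05394505  0.032     ]] [[ 0.49161716 -0.14459316  0.012     ]] [[0.574852   0.21371162 0.05      ]] [[ 0.44675121 -0.18649575  0.03      ]]
[[0.57837654 0.11030878 0.016     ]
 [0.47252289 0.23125467 0.016     ]]
```

View pics/c1.png

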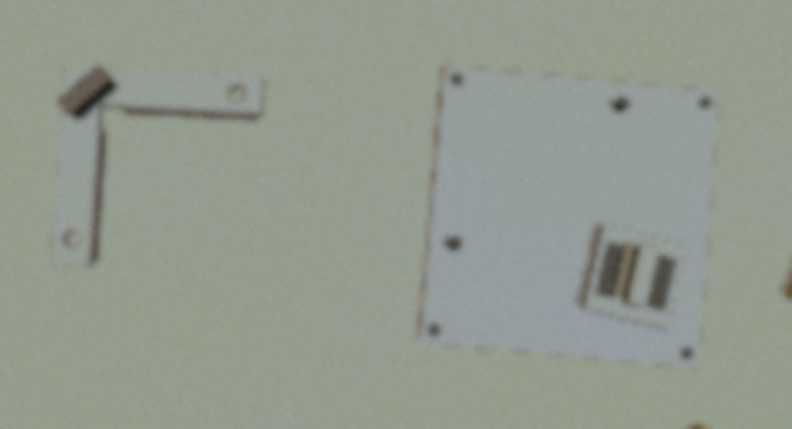

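View pics/c2.png

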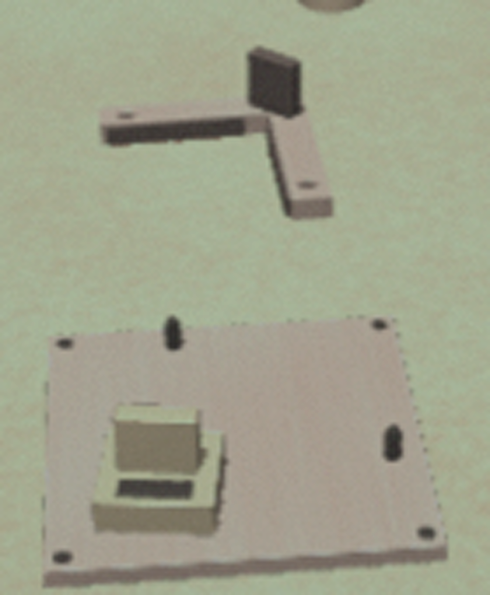

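>>> apply_moves --moves '[[85, [-469, -339, -20], [0, 0, 0.506]], [85, [-469, -339, -20], [0, 0, 0.506]], [85, [-469, -339, -20], [0, 0, 0.506]], [85, [-469, -339, -20], [0, 0, 0.506]], [85, [-469, -339, -20], [0, 0, 0.506]], [85, [-469, -339, -20], [0, 0, 0.506]], [85, [-469, -339, -20], [0, 0, 0.506]], [85, [-469, -339, -20], [0, 0, 0.506]], [85, [-469, -339, -20], [0, 0, 0.506]], [85, [-469, -339, -20], [0, 0, 0.506]], [85, [-469, -339, -20], [0, 0, 0.506]]]'

```text
time_s: 1.68
eef_pos: [0.5552, 0.157, 0.2512]
ee_rot: [-0.0, 0.414, 0.91, -0.0]
force: [-0.2, 1.0, -0.8]
finger_gap: 0.0851
```

```bash
python3 - <<'E'
from h import *
w=cam("wrist","w2.png")
p,T,s=tcp(); print(p,T.round(4),s["time_s"],s["qd"].round(3) if hasattr(s["qd"],"round") else s["qd"])
E
```

```text
[0.55444107 0.15871625 0.25108439] [[-6.597e-01  7.516e-01 -7.000e-04]
 [ 7.516e-01  6.597e-01  7.000e-04]
 [ 1.000e-03 -1.000e-04 -1.000e+00]] 1.725 [-0.032 -0.004 -0.017  0.005 -0.002  0.    -0.003]
```

View pics/w2.png

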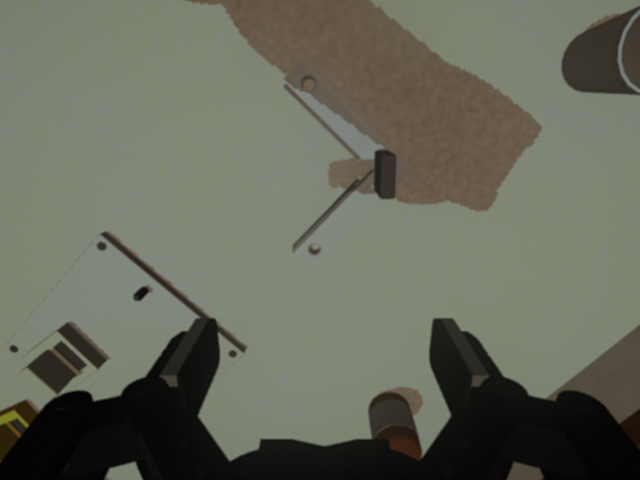

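Wrist view: hole B at (308,83), hole A at (314,249), the rib at (385,172). Part of the jig is at lower left, with one pin at (141,293).

```bash
python3 - <<'E'
from h import *
w=cam("wrist","w3.png")
p,T,s=tcp(); print(p)
crop(w,290,65,330,105,10,"a.png",1.5); crop(w,295,230,335,270,10,"b.png",1.5); crop(w,360,135,410,215,8,"c.png",1.5)
h=[cv2.imread("pics/"+f) for f in("a.png","b.png")]; c=cv2.imread("pics/c.png"); c=cv2.resize(c,(250,400))
cv2.imwrite("pics/abc.png",np.hstack(h+[c])[:, :800] if 0 else cv2.resize(np.hstack(h+[c]),(800,305)))
E
```

```text
[0.55404164 0.15965531 0.25106378]
```

View pics/abc.png

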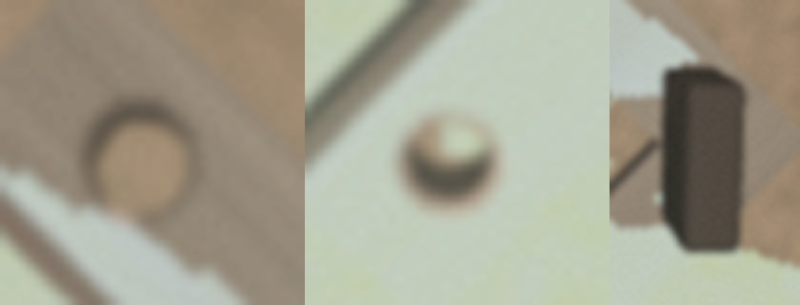

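```bash
python3 - <<'E'
from h import *
w=load("w3"); w2=load("w2")
P=onz(w,[[314,250.9],[308.4,85.5]],.016); print(P, np.linalg.norm(P[0]-P[1])*1000, "exp",116*2**.5)
d=P[0]-P[1]; yaw=np.arctan2(d[1],d[0])+np.pi/4; print("yaw",yaw)
c,s=np.cos(yaw),np.sin(yaw); M=np.array([[c,-s],[s,c]])
o=P[:,:2].mean(0)-M@[.003,.003]; g=o+M@[.052,.052]; print("o",o,"grip",g)
t=load("top1"); s_=load("side1")
q=[np.r_[o+M@[a,b],z] for a,b,z in [(.061,-.055,.016),(-.055,.061,.016),(.052,.052,.06)]]
print("top",proj(t,q),"side",proj(s_,q),"wrist",proj(w,q))
p,T,st=tcp(); print(p, np.arctan2(T[1,1],T[0,1]), np.array(st["qd"]).round(4))
E
```

```text
[[0.58063334 0.1113154  0.016     ]
 [0.46948173 0.23217218 0.016     ]] 164.19817071245416 exp 164.04877323527904
yaw -0.041806755240629156
o [0.52193477 0.1688718 ] grip [0.57606266 0.21865304]
top [[270.58985594 228.11626067]
 [220.61353584 272.20994292]
 [224.25070795 226.89437992]] side [[316.77534825 232.17164025]
 [265.07293233 212.46635953]
 [307.12255236 195.6375933 ]] wrist [[313.99775332 250.83433734]
 [308.402871    85.58572325]
 [387.66799351 178.98030931]]
[0.55404164 0.15965531 0.25106378] 0.7220612396057534 [-0.0169 -0.0024 -0.0043  0.0003  0.0007 -0.0004  0.0014]
```

>>> apply_moves --moves '[[85, [-225, -247, 0], [0, 0, 0]], [85, [-225, -247, 0], [0, 0, 0]], [85, [-225, -247, 0], [0, 0, 0]], [85, [-225, -247, 0], [0, 0, 0]], [85, [-225, -247, 0], [0, 0, 0]], [85, [-225, -247, 0], [0, 0, 0]], [85, [-225, -247, 0], [0, 0, 0]], [85, [-225, -247, 0], [0, 0, 0]], [85, [-225, -247, 0], [0, 0, 0]]]'

```text
time_s: 2.9
eef_pos: [0.5182, -0.1721, 0.2512]
ee_rot: [-0.0, 0.411, 0.912, 0.0]
force: [-0.7, -0.2, 0.1]
finger_gap: 0.085
```

```bash
python3 - <<'E'
from h import *
w=cam("wrist","w4.png")
p,T,s=tcp(); print(p,s["time_s"],np.array(s["qd"]).round(3))
E
```

```text
[ 0.51805039 -0.17251559  0.25125805] 2.95 [ 0.01  -0.     0.007  0.     0.     0.     0.001]
```

View pics/w4.png

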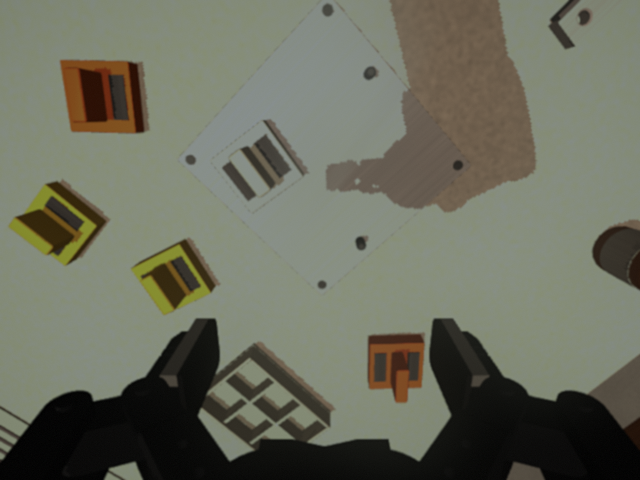

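Jig seen from above: pin B at (370,73), pin A at (362,243), and the white block at (263,167), the only one on the bed. The look‑alikes (orange at (103,97) and (397,362), yellow at (60,222) and (175,275)) are all off the bed. I enlarge the pins and block.

```bash
python3 - <<'E'
from h import *
w=cam("wrist","w5.png")
p,T,s=tcp(); print(p)
L=[]
for x0,y0,x1,y1 in [(350,55,390,95),(342,223,382,263)]:
    crop(w,x0,y0,x1,y1,10,"t.png",1.6); L.append(cv2.imread("pics/t.png"))
cv2.imwrite("pics/pins.png",np.hstack(L))
crop(w,210,110,320,220,5.4,"blk.png",1.2)
E
```

```text
[ 0.51796879 -0.17285592  0.25127402]
```

View pics/pins.png

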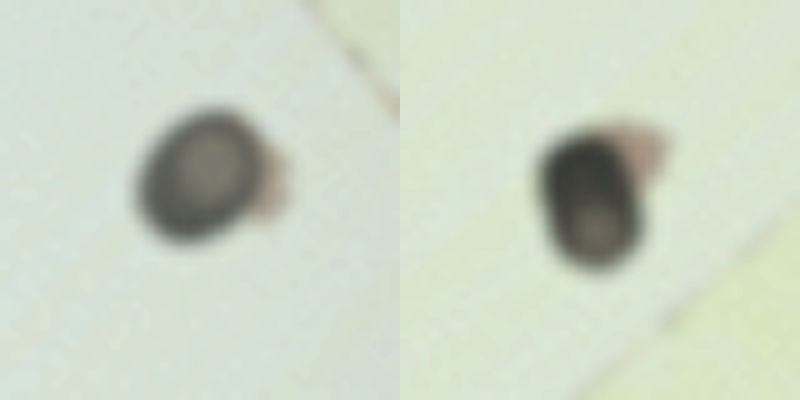

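View pics/blk.png

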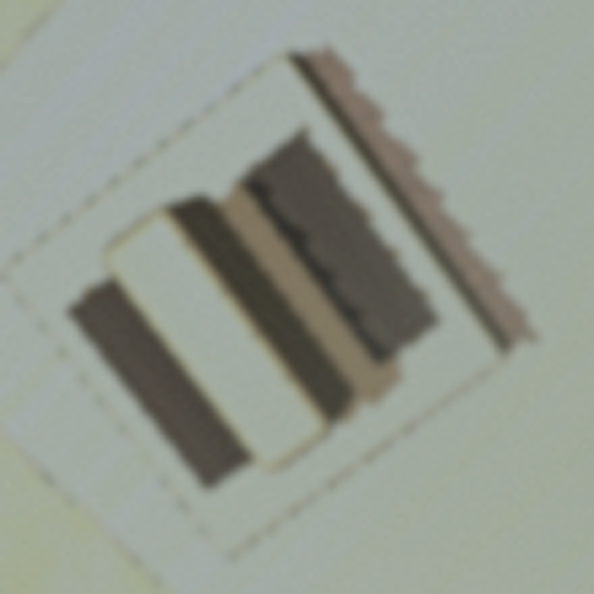

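```bash
python3 - <<'E'
from h import *
k=-.45
w=load("w3"); P=onz(w,np.array([[314,250.9],[308.4,85.5]])+k,.016); d=P[0]-P[1]; ys=np.arctan2(d[1],d[0])+np.pi/4
def M(y): return np.array([[np.cos(y),-np.sin(y)],[np.sin(y),np.cos(y)]])
o=P[:,:2].mean(0)-M(ys)@[.003,.003]; print("sq yaw",ys,"o",o,"grip",o+M(ys)@[.052,.052])
w=load("w5"); P=onz(w,np.array([[361.8,246.2],[370.8,71.5]])+k,.032); print(P,np.linalg.norm(P[0]-P[1])*1000)
d=P[0]-P[1]; yj=np.arctan2(d[1],d[0])+np.pi/4; oj=P[:,:2].mean(0)-M(yj)@[.028,.028]
so=oj+M(yj)@[.025,.025]; print("jig yaw",yj,"o",oj,"seated sq o",so,"grip",so+M(yj)@[.052,.052], "block goal",so+M(yj)@[.011,.011])
B=onz(w,np.array([[290,50],[0,275],[230,558],[505,352]])/5.4+[210,110]+k,.032)[:,:2]; print("block corners c",B.mean(0))
Rb=onz(w,np.array([[107,250],[162,207],[328,422],[270,470]])/5.4+[210,110]+k,.068)[:,:2]; print("rib c",Rb.mean(0))
for a,b in [(B[2],B[1]),(B[3],B[0])]: print("len",np.linalg.norm(b-a),np.arctan2(*(a-b)[::-1]))
for a,b in [(Rb[1],Rb[2]),(Rb[0],Rb[3])]: print("riblen",np.linalg.norm(b-a),np.arctan2(*(b-a)[::-1]))
E
```

```text
sq yaw -0.04216523635968805 o [0.52130017 0.16891827] grip [0.57544589 0.21868011]
[[ 0.57376109 -0.1791417   0.032     ]
 [ 0.46771621 -0.05440559  0.032     ]] 163.72114483988832
jig yaw -0.08081480516144168 o [ 0.49056968 -0.14242191] seated sq o [ 0.51750626 -0.11952167] grip [ 0.57353435 -0.07188918] block goal [ 0.52935836 -0.10944557]
block corners c [ 0.44493042 -0.18749595]
rib c [ 0.44461    -0.18708842]
len 0.06354262101418386 -0.21643379666087664
len 0.06242949515633298 -0.23950062940543274
riblen 0.041920580794928254 -0.22239156790647285
riblen 0.04258837543382303 -0.2525920022319663
```

>>> apply_moves --moves '[[85, [258, 303, 130], [0, 0, -0.023]], [85, [258, 303, 130], [0, 0, -0.023]], [85, [258, 303, 130], [0, 0, -0.023]], [85, [258, 303, 130], [0, 0, -0.023]], [85, [258, 303, 130], [0, 0, -0.023]], [85, [258, 303, 130], [0, 0, -0.023]], [85, [258, 303, 130], [0, 0, -0.023]], [85, [258, 303, 130], [0, 0, -0.023]], [85, [258, 303, 130], [0, 0, -0.023]], [85, [258, 303, 130], [0, 0, -0.023]], [85, [258, 303, 130], [0, 0, -0.023]]]'

```text
time_s: 4.38
eef_pos: [0.5757, 0.2183, 0.1219]
ee_rot: [0.0, 0.403, 0.915, 0.0]
force: [0.2, -0.1, -0.2]
finger_gap: 0.0852
```

```bash
python3 - <<'E'
from h import *
w=cam("wrist","w6.png")
p,T,s=tcp(); print(p,s["time_s"],np.array(s["qd"]).round(3),np.arctan2(T[1,1],T[0,1]))
print("to grip in tool",T.T@(np.r_[.57545,.21868,.029]-p)*1000)
print(proj(w,[[.57545,.21868,.06]]))
E
```

```text
[0.57558899 0.21856606 0.12179599] 4.425 [-0.003  0.003 -0.001 -0.002  0.001  0.001  0.   ] 0.7415961111343843
to grip in tool [ 2.05140016e-01 -8.01249743e-02  9.27959034e+01]
[[325.4189549  264.92463499]]
```

View pics/w6.png

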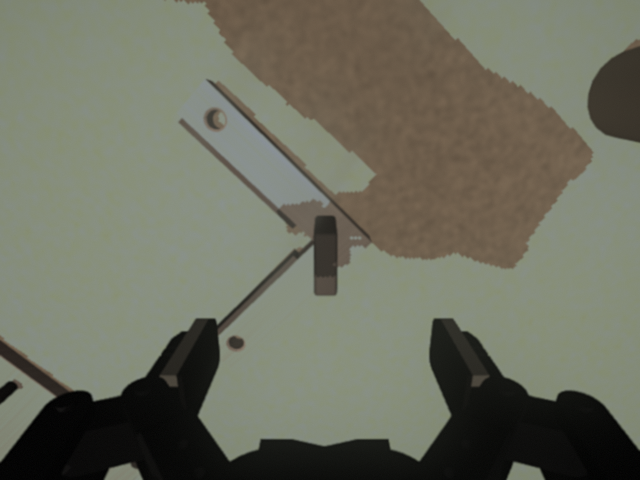

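>>> apply_moves --moves '[[85, [0, 0, 45], [0, 0, 0]], [85, [0, 0, 80], [0, 0, 0]], [85, [0, 0, 93], [0, 0, 0]], [60, [0, 0, 93], [0, 0, 0]], [0, [0, 0, 93], [0, 0, 0]], [0, [0, 0, 93], [0, 0, 0]], [0, [0, 0, 93], [0, 0, 0]], [0, [0, 0, 93], [0, 0, 0]], [0, [0, 0, 93], [0, 0, 0]], [0, [0, 0, 93], [0, 0, 0]]]' --squeeze 80

```text
time_s: 5.68
eef_pos: [0.5757, 0.2196, 0.0293]
ee_rot: [0.0, 0.402, 0.916, 0.0]
force: [-1.2, -0.6, 6.3]
finger_gap: 0.0131
```

```bash
python3 - <<'E'
from h import *
w=cam("wrist","w7.png")
p,T,s=tcp(); print(p,s["time_s"],s["finger_gap"],s["force"],np.arctan2(T[1,1],T[0,1]))
E
```

```text
[0.57568552 0.2195433  0.02933405] 5.725 0.013102490966090181 [-0.96217894 -1.59845124  5.65933912] 0.7429024217090482
```

View pics/w7.png

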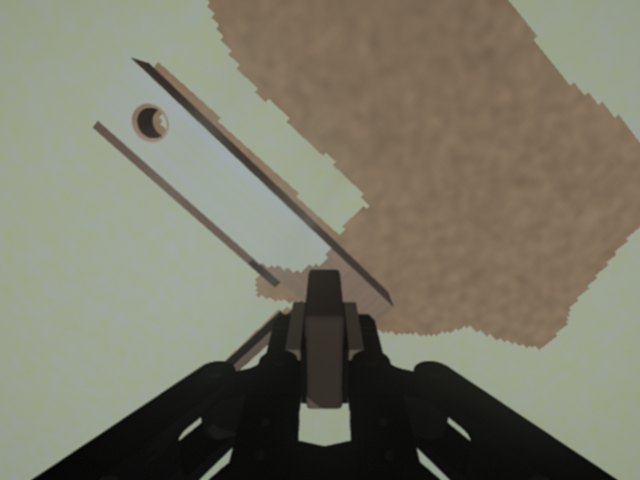

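>>> apply_moves --moves '[[0, [0, 0, -25], [0, 0, 0]], [0, [0, 0, -65], [0, 0, 0]], [0, [-20, -19, -75], [0, 0, 0.005]], [0, [-55, -51, -75], [0, 0, 0.012]], [0, [-90, -84, -75], [0, 0, 0.02]], [0, [-125, -117, -75], [0, 0, 0.025]], [0, [-160, -150, -75], [0, 0, 0.03]], [0, [-190, -178, -75], [0, 0, 0.036]], [0, [-206, -192, -75], [0, 0, 0.039]], [0, [-212, -198, -75], [0, 0, 0.039]], [0, [-212, -198, -75], [0, 0, 0.039]], [0, [-212, -198, -75], [0, 0, 0.039]], [0, [-212, -198, -75], [0, 0, 0.039]]]'

```text
time_s: 7.35
eef_pos: [0.573, -0.0692, 0.1032]
ee_rot: [-0.0, 0.419, 0.908, 0.0]
force: [0.6, 0.9, -3.5]
finger_gap: 0.0128
```

```bash
python3 - <<'E'
from h import *
w=cam("wrist","w8.png"); s_=cam("side","s8.png")
p,T,s=tcp(); print(p,s["time_s"],s["finger_gap"],s["force"],s["wrist_torque"],np.arctan2(T[1,1],T[0,1]))
E
```

```text
[ 0.57294524 -0.06978742  0.10327666] 7.45 0.01293912517748961 [-0.32944455 -0.08957933 -3.71916537] [ 0.10278681 -0.09184275 -0.04571375] 0.7052010271002872
```

View pics/w8.png

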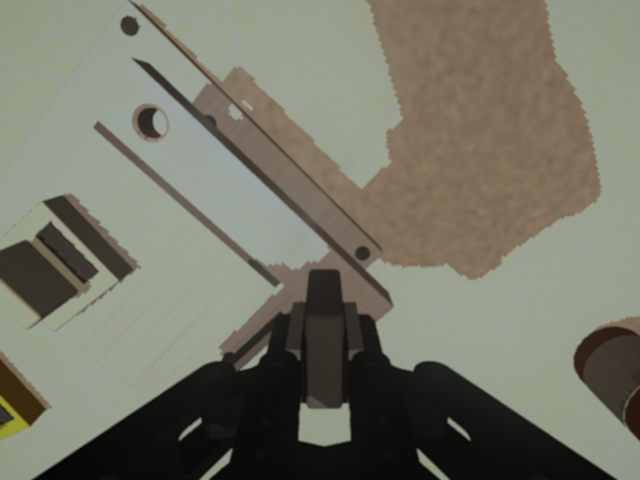

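View pics/s8.png

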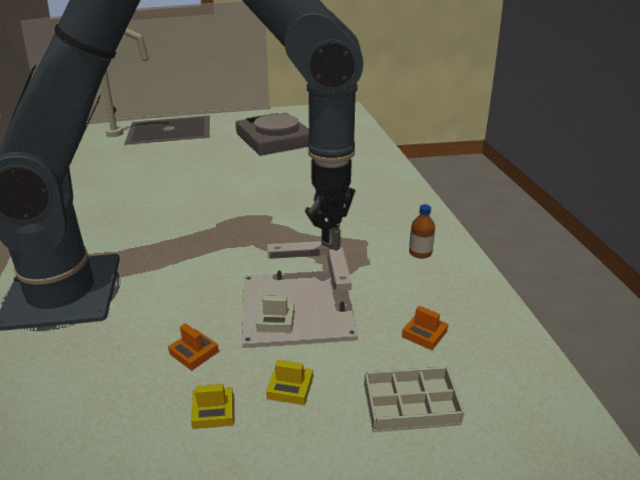

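Wrist view: hole B is at (151,122), the same pixel as before the lift, so no slip or sag. The side view shows the square level above the jig. I measure the hole in the tool frame.

```bash
python3 - <<'E'
from h import *
for f in("w7","w8"):
    w=load(f); x0,y0=130,100
    crop(w,x0,y0,x0+44,y0+44,9,f+"c.png",1.4)
cv2.imwrite("pics/hb.png",np.hstack([cv2.imread("pics/w7c.png"),cv2.imread("pics/w8c.png")]))
E
```

```text
(no output)
```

View pics/hb.png

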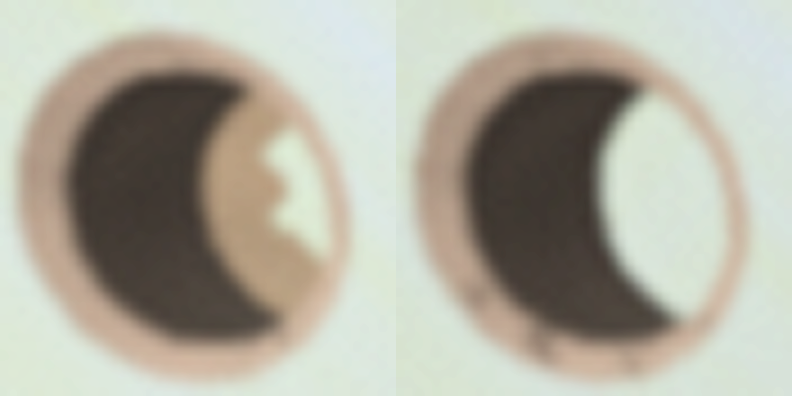

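```bash
cat >> h.py <<'E'
def M2(y): return np.array([[np.cos(y),-np.sin(y)],[np.sin(y),np.cos(y)]])
# tool->camera constant (first picture)
E
python3 - <<'E'
from h import *
w=load("w7")
p7=np.array([.57568552,.2195433,.02933405]); y7=.7429
H=onz(w,[[150.0,122.3]],.016)[0]; print("holeB",H)
for ys in (y7-np.pi/4,):
    o=H[:2]-M2(ys)@[-.055,.061]; print("o",o,"grip",o+M2(ys)@[.052,.052],"tcp-o in sq",M2(ys).T@(p7[:2]-o))
    rel=M2(ys).T@(p7[:2]-o)
# leg2 edges yaw: inner strip bottom/top edge points? outer top edge (134,59)-(391,302)
E_=onz(w,[[134,59],[330,245]],.016); d=E_[1]-E_[0]; print("outer edge dir",np.arctan2(d[1],d[0]))
w5=load("w5"); P=onz(w5,np.array([[361.8,246.2],[370.8,71.5]])-.45,.032)[:,:2]
yj=-.0808; so=P.mean(0)-M2(yj)@[.003,.003]
print("target tcp",so+M2(yj)@rel, "toolyaw",yj+np.pi/4)
tg=np.r_[so+M2(yj)@rel,.029+.012]
p,T,s=tcp(); print(p,np.arctan2(T[1,1],T[0,1])); print("d tool mm",T.T@(tg-p)*1000)
w8=load("w8"); x=T.T@(w8["C"]-p); print(x)
# held holes in w8
ys=np.arctan2(T[1,1],T[0,1])-np.pi/4
print("holeB from w8", onz(w8,[[150.0,122.3]],.016+.1033-.0293)[0], "pred", p[:2]+M2(ys)@(np.array([-.055,.061])-rel))
print("pinB",P[1],"pinA",P[0])
E
```

```text
holeB [0.46912243 0.23188743 0.016     ]
o [0.52148116 0.16860582] grip [0.57564345 0.21834962] tcp-o in sq [0.05199132 0.05319438]
outer edge dir -0.04212938972188609
target tcp [ 0.57362143 -0.07069721] toolyaw 0.7045981633974483
[ 0.57294524 -0.06978742  0.10327666] 0.7052010271002872
d tool mm [-1.14498499 -0.0788033  62.27640015]
[ 0.08311536 -0.00032758 -0.14284867]
holeB from w8 [ 0.46695892 -0.05301516  0.09      ] pred [ 0.46692312 -0.05343569]
pinB [ 0.46771621 -0.05440559] pinA [ 0.57376109 -0.1791417 ]
```

>>> apply_moves --moves '[[0, [0, 0, 18], [0, 0, 0]], [0, [0, 0, 33], [0, 0, 0]], [0, [0, 0, 33], [0, 0, 0]], [0, [0, 0, 33], [0, 0, 0]]]'

```text
time_s: 7.95
eef_pos: [0.5731, -0.0707, 0.0705]
ee_rot: [0.0, 0.42, 0.908, -0.0]
force: [0.1, 0.3, -2.4]
finger_gap: 0.0131
```

```bash
python3 - <<'E'
from h import *
w=cam("wrist","w9.png"); s_=cam("side","s9.png"); t=cam("top","t9.png")
p,T,s=tcp(); print(p,s["time_s"],s["finger_gap"],s["force"],np.array(s["qd"]).round(3),np.arctan2(T[1,1],T[0,1]))
tg=np.r_[.57362,-.0707,.041]
print("d tool mm",T.T@(tg-p)*1000)
crop(s_,230,190,370,350,3.7,"s9c.png",1.3); crop(w,90,40,290,190,4,"w9c.png",1.2)
E
```

```text
[ 0.57329828 -0.07068764  0.07083875] 8.1 0.012564975542567148 [ 0.40705093  0.25265427 -3.63869454] [ 0.001 -0.003  0.001  0.004  0.001 -0.004  0.002] 0.7039931389861408
d tool mm [-0.19721359  0.21704413 29.839041  ]
```

View pics/w9c.png

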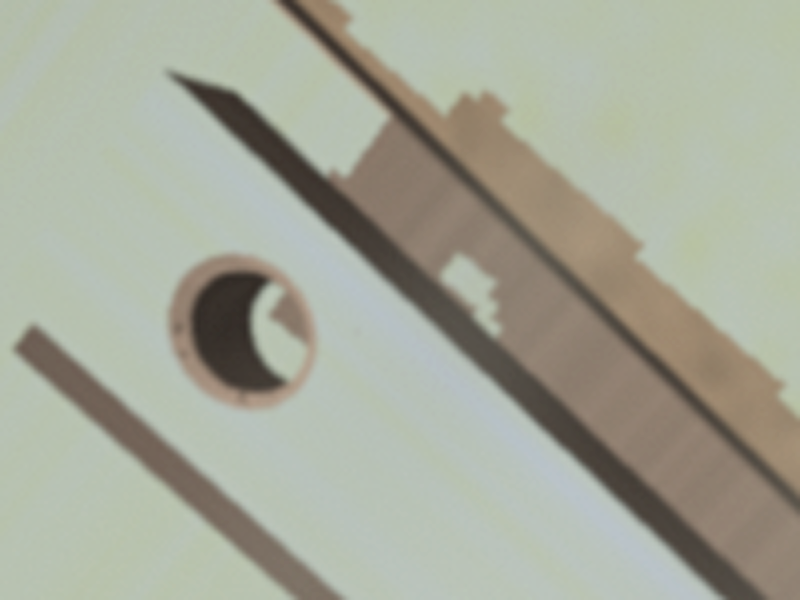

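View pics/s9c.png

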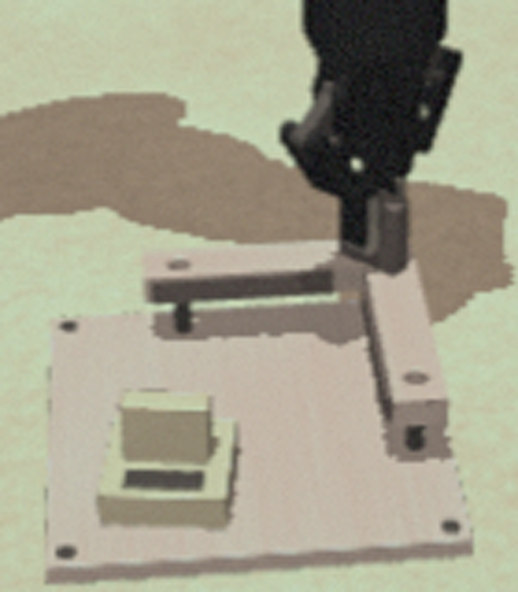

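Both pins line up under the holes in the side view, with residuals below 0.3 mm. I lower in small steps.

>>> apply_moves --moves '[[0, [0, 0, 5], [0, 0, 0]], [0, [0, 0, 9], [0, 0, 0]], [0, [0, 0, 12], [0, 0, 0]], [0, [0, 0, 15], [0, 0, 0]], [0, [0, 0, 18], [0, 0, 0]], [0, [0, 0, 18], [0, 0, 0]]]'

```text
time_s: 8.85
eef_pos: [0.5729, -0.0706, 0.0521]
ee_rot: [-0.0, 0.42, 0.908, -0.0]
force: [0.8, -0.2, -4.1]
finger_gap: 0.0131
```

```bash
python3 - <<'E'
from h import *
s_=cam("side","s10.png")
p,T,s=tcp(); print(p,s["time_s"],s["finger_gap"],s["force"],s["wrist_torque"],np.arctan2(T[1,1],T[0,1]))
print("d tool mm",T.T@(np.r_[.57362,-.0707,.041]-p)*1000)
E
```

```text
[ 0.57290755 -0.07062615  0.05220382] 8.9 0.012653535588202033 [ 0.51314251  0.41959821 -3.17103871] [ 0.12470054 -0.12391728  0.00182861] 0.7039629381243392
d tool mm [-0.51827537  0.49648764 11.2037324 ]
```

The hang force is unchanged and the underside is 9 mm below the pin tops, so both pins have entered without contact. I continue to the bed.

>>> apply_moves --moves '[[0, [0, 0, 3], [0, 0, 0]], [0, [0, 0, 6], [0, 0, 0]], [0, [0, 0, 8], [0, 0, 0]], [0, [0, 0, 10], [0, 0, 0]], [0, [0, 0, 11], [0, 0, 0]], [0, [0, 0, 11], [0, 0, 0]]]'

```text
time_s: 9.65
eef_pos: [0.5729, -0.0706, 0.0414]
ee_rot: [0.0, 0.42, 0.908, 0.0]
force: [0.4, 0.3, -3.2]
finger_gap: 0.0128
```

```bash
python3 - <<'E'
from h import *
s_=cam("side","s11.png"); w=cam("wrist","w11.png")
p,T,s=tcp(); print(p,s["time_s"],s["finger_gap"],s["force"],s["wrist_torque"],np.arctan2(T[1,1],T[0,1]))
crop(s_,230,190,370,350,3.7,"s11c.png",1.3)
E
```

```text
[ 0.57289143 -0.07064012  0.04131529] 9.75 0.013049362229001693 [-0.97965123  0.20608829 -2.60280268] [ 0.10344847 -0.12658884 -0.0415984 ] 0.7040033706024585
```

View pics/s11c.png

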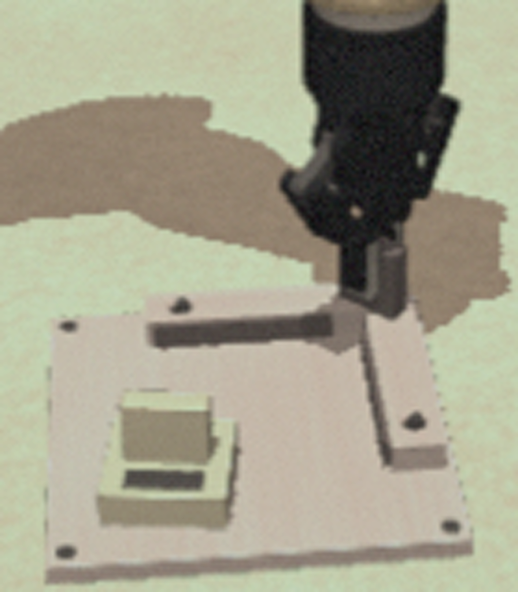

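>>> apply_moves --moves '[[0, [0, 0, 0.5], [0, 0, 0]], [0, [0, 0, 1], [0, 0, 0]], [0, [0, 0, 1], [0, 0, 0]]]'

```text
time_s: 10.12
eef_pos: [0.5729, -0.0706, 0.0413]
ee_rot: [0.0, 0.42, 0.908, 0.0]
force: [-3.0, 0.8, 10.4]
finger_gap: 0.0129
```

>>> apply_moves --moves '[[40, [0, 0, 1], [0, 0, 0]], [40, [0, 0, 1], [0, 0, 0]], [50, [0, 0, 1], [0, 0, 0]], [50, [0, 0, 1], [0, 0, 0]], [60, [0, 0, -20], [0, 0, 0]], [60, [0, 0, -50], [0, 0, 0]], [60, [0, 0, -80], [0, 0, 0]], [60, [0, 0, -100], [0, 0, 0]], [60, [0, 0, -100], [0, 0, 0]]]'

```text
time_s: 11.25
eef_pos: [0.5738, -0.0708, 0.1417]
ee_rot: [0.001, 0.42, 0.908, 0.001]
force: [0.3, -0.3, 0.6]
finger_gap: 0.0603
```

```bash
python3 - <<'E'
from h import *
s_=cam("side","s12.png"); w=cam("wrist","w12.png")
p,T,s=tcp(); print(p,s["time_s"],s["finger_gap"],s["force"],s["joint_positions"],np.arctan2(T[1,1],T[0,1]))
crop(s_,230,190,370,350,3.7,"s12c.png",1.3)
E
```

```text
[ 0.57263384 -0.07051589  0.13982813] 11.35 0.0597851852014323 [-0.07871609  0.06473603 -0.22067034] [-0.09965841  0.53805856  0.21562905  1.82285144 -0.15390155  0.79728227
  0.89841368] 0.7041544925412581
```

View pics/s12c.png

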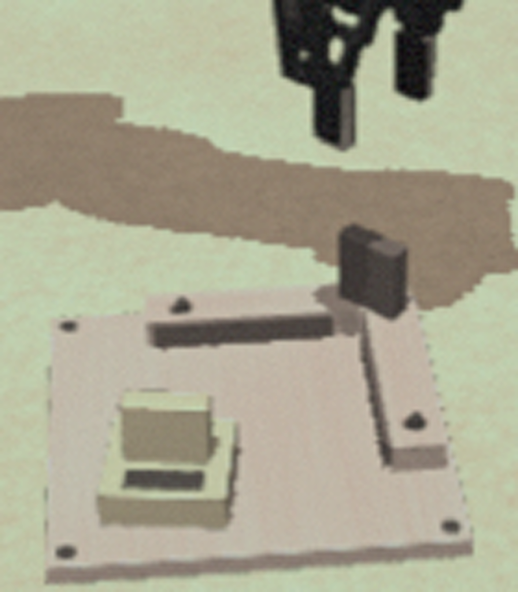

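View pics/w12.png

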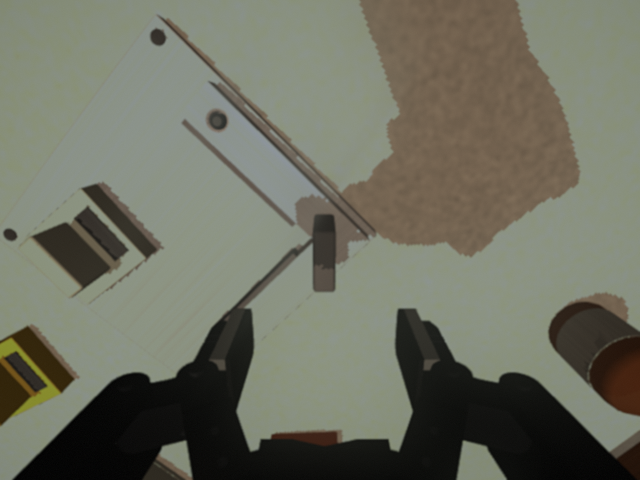

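>>> apply_moves --moves '[[70, [-2, -50, 0], [0, 0, -0.16]], [80, [-4, -110, 0], [0, 0, -0.32]], [80, [-6, -173, 10], [0, 0, -0.48]], [80, [-6, -173, 20], [0, 0, -0.632]], [80, [-6, -173, 20], [0, 0, -0.632]], [80, [-6, -173, 20], [0, 0, -0.632]], [80, [-6, -173, 20], [0, 0, -0.632]], [80, [-6, -173, 20], [0, 0, -0.632]]]'

```text
time_s: 12.35
eef_pos: [0.4454, -0.1866, 0.1204]
ee_rot: [0.0, 0.117, 0.993, -0.0]
force: [0.3, -0.1, -0.7]
finger_gap: 0.0797
```

```bash
python3 - <<'E'
from h import *
w=cam("wrist","w13.png")
p,T,s=tcp(); print(p,s["time_s"],s["finger_gap"],s["force"],np.array(s["qd"]).round(3),np.arctan2(T[1,1],T[0,1]))
print("d tool mm",T.T@(np.r_[.4447,-.1873,.012+.025]-p)*1000)
E
```

```text
[ 0.44529835 -0.18671554  0.12038749] 12.4 0.07990512361663592 [-0.4876994  -0.09969084 -0.25519646] [ 0.006 -0.    -0.     0.002  0.001 -0.001  0.002] 1.3363742175006474
d tool mm [ 0.46383067 -0.70384133 83.38742049]
```

View pics/w13.png

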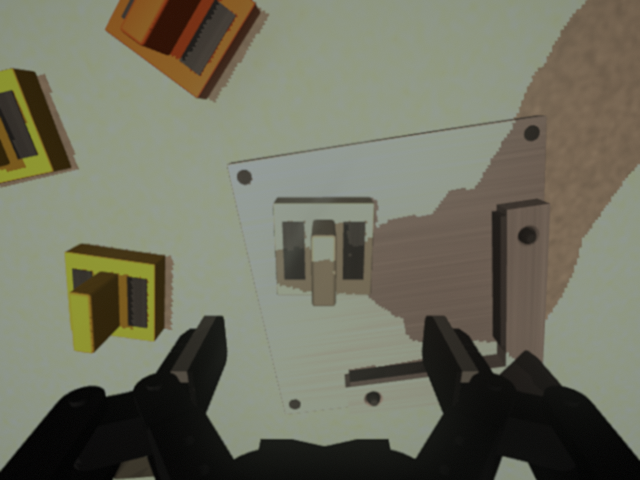

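The block's rib is at (323,262), centred and square between the fingers. It is the white block on the bed, so it is the right one. I descend and grip.

>>> apply_moves --moves '[[80, [0.5, -0.7, 45], [0, 0, 0]], [80, [0.5, -0.7, 75], [0, 0, 0]], [80, [0.5, -0.7, 83], [0, 0, 0]], [60, [0.5, -0.7, 83], [0, 0, 0]], [0, [0.5, -0.7, 83], [0, 0, 0]], [0, [0.5, -0.7, 83], [0, 0, 0]], [0, [0.5, -0.7, 83], [0, 0, 0]], [0, [0.5, -0.7, 83], [0, 0, 0]], [0, [0.5, -0.7, 83], [0, 0, 0]], [0, [0.5, -0.7, 83], [0, 0, 0]]]' --squeeze 70

```text
time_s: 13.65
eef_pos: [0.4448, -0.1879, 0.0382]
ee_rot: [0.001, 0.117, 0.993, -0.0]
force: [-0.4, 0.6, 8.4]
finger_gap: 0.0131
```

```bash
python3 - <<'E'
from h import *
w=cam("wrist","w14.png"); s_=cam("side","s14.png")
p,T,s=tcp(); print(p,s["time_s"],s["finger_gap"],s["force"],np.array(s["qd"]).round(3),np.arctan2(T[1,1],T[0,1]))
crop(s_,230,190,370,350,3.7,"s14c.png",1.3)
E
```

```text
[ 0.44477064 -0.18788587  0.03819056] 13.75 0.013000216664830705 [-1.0110914   0.27535962  7.81705407] [-0.     0.001  0.001  0.002 -0.     0.     0.001] 1.3358902657799023
```

View pics/w14.png

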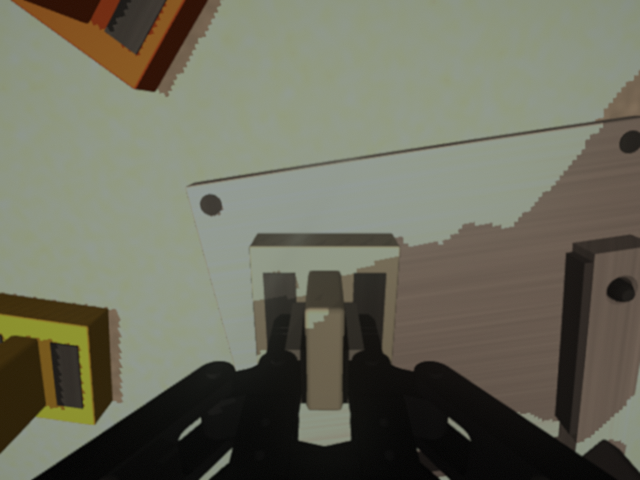

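View pics/s14c.png

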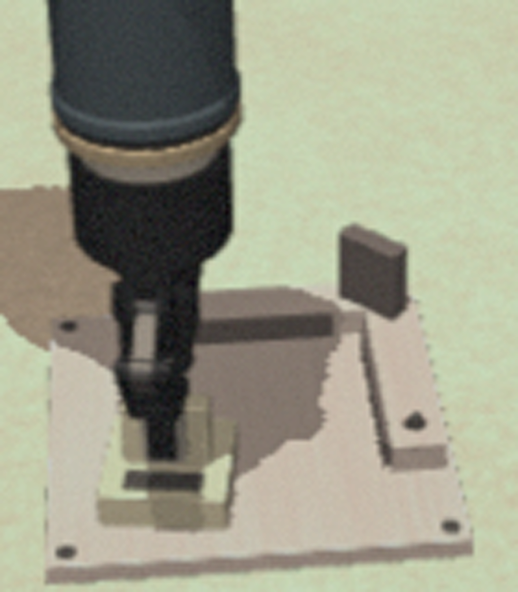

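>>> apply_moves --moves '[[0, [-6, 9, 0], [0, 0, -0.02]], [0, [-18, 27, 0], [0, 0, -0.05]], [0, [-30, 45, 0], [0, 0, -0.08]], [0, [-42, 63, 0], [0, 0, -0.11]], [0, [-53, 80, 0], [0, 0, -0.14]], [0, [-60, 90, 0], [0, 0, -0.154]], [0, [-60, 90, 0], [0, 0, -0.154]], [0, [-60, 90, 0], [0, 0, -0.154]], [0, [-60, 90, 0], [0, 0, -0.154]]]'

```text
time_s: 14.88
eef_pos: [0.5248, -0.1138, 0.0382]
ee_rot: [0.001, 0.04, 0.999, 0.0]
force: [1.4, 2.6, 5.8]
finger_gap: 0.0128
```

```bash
python3 - <<'E'
from h import *
w=cam("wrist","w15.png"); s_=cam("side","s15.png")
p,T,s=tcp(); print(p,s["time_s"],s["finger_gap"],s["force"],s["wrist_torque"],np.array(s["qd"]).round(3),np.arctan2(T[1,1],T[0,1]))
d=M2(-.0808).T@(np.array([.52936,-.10945])-p[:2]); print("remaining in jig axes mm",d*1000)
crop(s_,230,190,370,350,3.7,"s15c.png",1.3)
E
```

```text
[ 0.5248608  -0.11382753  0.03822374] 14.975 0.01283190079915288 [1.20753668 1.9402463  5.36981589] [ 0.36333464 -0.31257435 -0.00675031] [ 0.     0.     0.001 -0.001 -0.001  0.001 -0.001] 1.4904069299663645
remaining in jig axes mm [4.13120611 4.72638415]
```

View pics/w15.png

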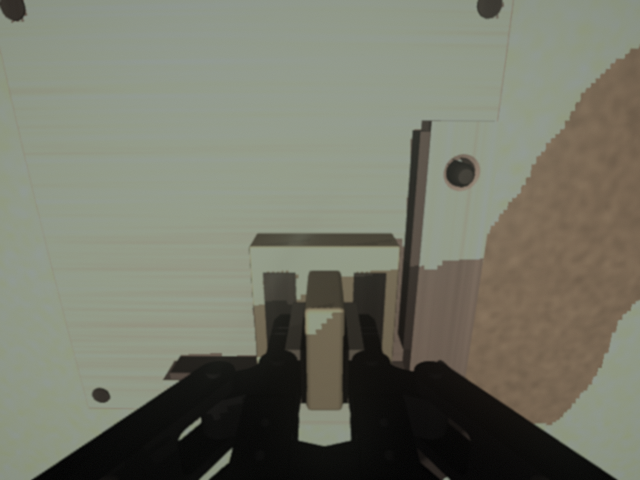

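View pics/s15c.png

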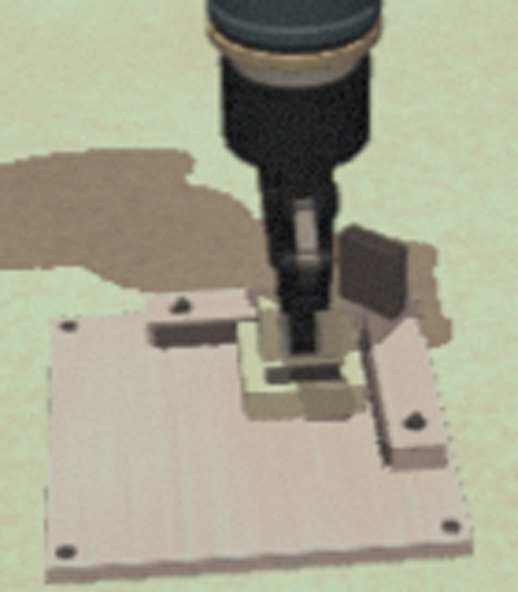

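>>> apply_moves --moves '[[0, [-1.5, 1.5, 0], [0, 0, 0]], [0, [-3, 3, 0], [0, 0, 0]], [0, [-4, 4.5, 0], [0, 0, 0]], [0, [-4.5, 5, 0], [0, 0, 0]], [0, [-4.5, 5, 0], [0, 0, 0]]]'

```text
time_s: 15.6
eef_pos: [0.5283, -0.1106, 0.0382]
ee_rot: [0.0, 0.041, 0.999, -0.001]
force: [-2.7, -2.5, 8.1]
finger_gap: 0.0128
```

```bash
cat > m.py <<'E'
from h import *
p,T,s=tcp(); print(p,s["time_s"],s["force"],s["wrist_torque"],np.arctan2(T[1,1],T[0,1]))
d=M2(-.0808).T@(np.array([.52936,-.10945])-p[:2]); print("remaining in jig axes mm",d*1000,"force jig",M2(-.0808).T@np.array(s["force"])[:2])
E
python3 m.py
```

```text
[ 0.52832074 -0.11059318  0.0382022 ] 15.6 [-2.74632592 -2.54703804  8.14099497] [-0.3733242   0.45493076 -0.01830999] 1.4889925559086772
remaining in jig axes mm [0.94359757 1.22333004] force jig [-2.53178909 -2.76038998]
```

>>> apply_moves --moves '[[0, [-0.5, 0.5, 0], [0, 0, 0]], [0, [-1, 1, 0], [0, 0, 0]], [0, [-1, 1, 0], [0, 0, 0]]]'

```text
time_s: 15.98
eef_pos: [0.5289, -0.1101, 0.0382]
ee_rot: [-0.0, 0.041, 0.999, -0.001]
force: [-3.9, -3.8, 9.6]
finger_gap: 0.0128
```

```bash
python3 m.py
```

```text
[ 0.52891985 -0.11006173  0.03820844] 15.975 [-3.85955787 -3.76495285  9.55498686] [-0.55910373  0.73331983  0.08683106] 1.4885177283705835
remaining in jig axes mm [0.38933787 0.64525673] force jig [-3.54308861 -4.06418258]
```

>>> apply_moves --moves '[[0, [-0.5, 0.5, 0], [0, 0, 0]], [0, [-1, 1, 0], [0, 0, 0]], [0, [-1.5, 1.5, 0], [0, 0, 0]], [0, [-1.5, 1.5, 0], [0, 0, 0]]]'

```text
time_s: 16.48
eef_pos: [0.5299, -0.1089, 0.0382]
ee_rot: [-0.001, 0.041, 0.999, -0.001]
force: [-5.7, -4.2, 12.9]
finger_gap: 0.0128
```

```bash
python3 m.py
```

```text
[ 0.52990724 -0.10893599  0.03824378] 16.475 [-5.69835713 -4.21462903 12.85962029] [-0.73063069  1.11933997 -0.03949438] 1.4880870529534385
remaining in jig axes mm [-0.50397016 -0.55650676] force jig [-5.33959439 -4.66080504]
```

>>> apply_moves --moves '[[0, [-0.5, 0.5, 0], [0, 0, 0]], [0, [-1, 1, -0.2], [0, 0, 0]], [0, [-1.5, 1.5, -0.4], [0, 0, 0]], [0, [-1.5, 1.5, -0.4], [0, 0, 0]]]'

```text
time_s: 16.98
eef_pos: [0.5309, -0.1079, 0.0383]
ee_rot: [-0.001, 0.041, 0.999, -0.001]
force: [-6.4, -5.1, 8.7]
finger_gap: 0.0131
```

```bash
python3 m.py; python3 - <<'E'
from h import *
w=cam("wrist","w16.png"); s_=cam("side","s16.png")
crop(s_,230,190,370,350,3.7,"s16c.png",1.3)
E
```

```text
[ 0.53092684 -0.10790319  0.03829092] 16.975 [-6.36110658 -5.07490193  8.67204113] [-1.07342295  1.23095039  0.05294346] 1.4879072892972318
remaining in jig axes mm [-1.43687962 -1.66822804] force jig [-5.93074715 -5.57176317]
```

View pics/w16.png

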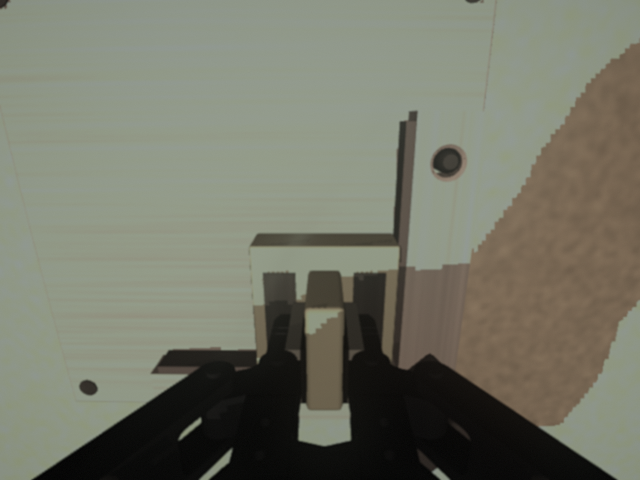

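View pics/s16c.png

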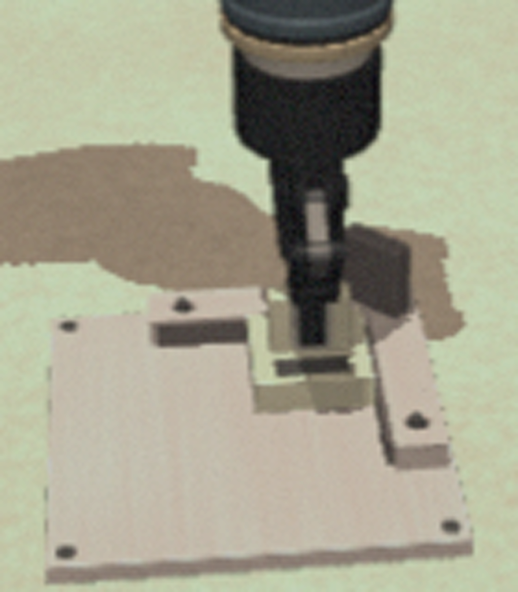

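>>> apply_moves --moves '[[0, [-0.5, 0.5, 0], [0, 0, 0]], [0, [-1, 1, 0], [0, 0, 0]], [0, [-1.5, 1.5, -0.2], [0, 0, 0]], [0, [-1.5, 1.5, -0.2], [0, 0, 0]]]'

```text
time_s: 17.58
eef_pos: [0.531, -0.1078, 0.0384]
ee_rot: [-0.002, 0.042, 0.999, -0.002]
force: [-9.9, -9.6, 12.5]
finger_gap: 0.0127
```

```bash
python3 m.py; python3 - <<'E'
from h import *
w=cam("wrist","w17.png"); L=[]
crop(w,400,120,520,220,6.5,"w17c.png",1.2)
E
```

```text
[ 0.53101915 -0.10780812  0.03837   ] 17.575 [-9.90100883 -9.59315953 12.4617128 ] [-1.96946395  2.08668086  0.1585604 ] 1.4868228329582522
remaining in jig axes mm [-1.52121657 -1.77044048] force jig [ -9.09442221 -10.36099273]
```

View pics/w17c.png

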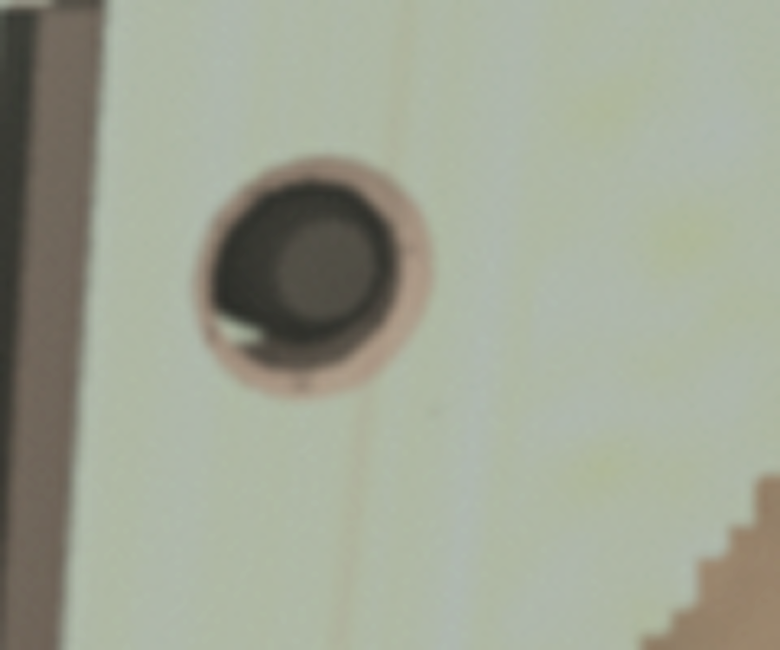

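TCP has stopped advancing and the forces rose to 9 and 10 N along the two jig axes, so both stops are bearing. The picture shows the pin inside hole B. I hold briefly and check stability.

>>> apply_moves --moves '[[0, [0, 0, 0], [0, 0, 0]], [0, [0, 0, 0], [0, 0, 0]], [0, [0, 0, 0], [0, 0, 0]], [0, [0, 0, 0], [0, 0, 0]]]'

```text
time_s: 18.12
eef_pos: [0.531, -0.1078, 0.0384]
ee_rot: [-0.002, 0.042, 0.999, -0.002]
force: [-10.2, -9.1, 12.2]
finger_gap: 0.0132
```

```bash
python3 m.py; python3 - <<'E'
from h import *
s_=cam("side","s18.png"); w=cam("wrist","w18.png"); p,T,s=tcp(); print("tool z",T[:,2],np.array(s["qd"]).round(4),s["finger_gap"])
crop(s_,230,190,370,350,3.7,"s18c.png",1.3); crop(w,230,100,500,300,2.9,"w18c.png",1.2)
# edges: block rear top edge vs stop strip edge (wrist view), on planes z=.032 / .028
b=onz(w,[[258,247],[398,247]],.032); print("block rear edge dir",np.arctan2(*(b[1]-b[0])[1::-1])-np.pi/2)
E
```

```text
[ 0.53100845 -0.10780081  0.03837879] 18.125 [-10.20233976  -9.14591549  12.24169345] [-1.92700698  2.07342983  0.14225175] 1.4868386344110716
remaining in jig axes mm [-1.5099597  -1.77685793] force jig [-9.43086804 -9.9395289 ]
tool z [-0.00487009 -0.00292967 -0.99998385] [-0.0005  0.0002 -0.0026  0.0006  0.0008 -0.     -0.0005] 0.013236231625151878
block rear edge dir -0.08304297901168844
```

View pics/w18c.png

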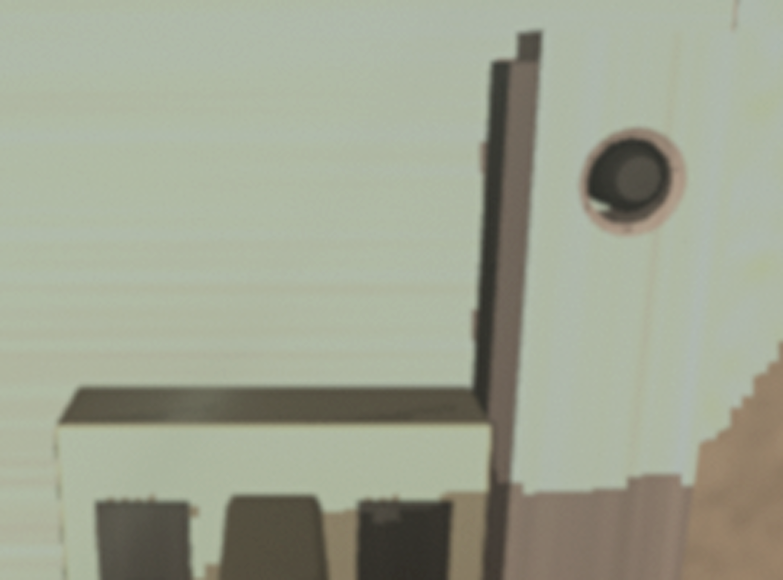

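View pics/s18c.png

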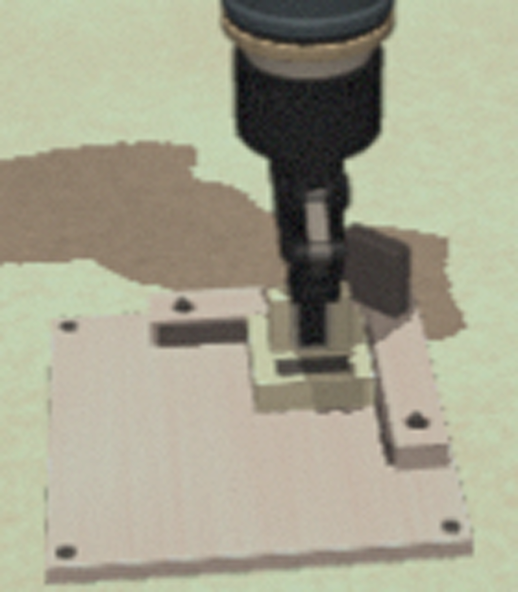

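```bash
python3 - <<'E'
from rig import bot
print(bot.finish_job()); s=bot.state(); print(s["time_s"],s["force"],s["eef_pos"])
E
```

```text
the job is handed in; nothing more can be done
None
the job is handed in; nothing more can be done
```

The stop square is seated on both pins and released, and the block is held pressed into its inner corner. I handed the job in at about 18.2 s of the 61 s allowed; no verdict was reported.

- **Square:** I gripped it by its rib and lowered it over the pins in small steps. At the bed I pressed until about 10 N of contact showed, then let go. The side view shows both pins through their holes with the legs flush. I judged flushness from that view and the contact force, and did not measure it separately.
- **Block:** I gripped the white block by its rib and slid it flat into the corner.
- **Press:** The last reading was steady at about 9.4 N along jig x and 9.9 N along jig y. A little of that is friction on the bed, which I estimate at 1–2 N. The vertical force was 12 N.
- **Squareness and tilt:** The block's edge reads −0.083 rad against the jig's −0.081 rad, and the tool tilt is about 0.006 rad.
- **Disagreement:** The tool stopped 1.5 mm (x) and 1.8 mm (y) past the corner position I had computed. The likely cause is the square taking up its 1 mm pin clearance plus calibration error. Forces rose sharply there and motion stopped.
- **Contact at stop_x:** The gripper hid that contact from the wrist camera, so I inferred it from the force and the side view.
- **Bystanders:** I kept clear of the bottle, beaker and tray and never touched them or the look-alikes.

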